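# Stack and cover a sample tray for the autosampler

## Robot

A 6-joint arm with a two-finger parallel gripper is mounted at the origin on the work surface. World frame = base frame: x ahead of the robot, y to its left, z up, the work surface at z = 0. Lengths are in mm, angles in rad, forces in N, time in s.
With the tool pointing down it reaches from about 350 to 875 mm from the base axis. Payload 4.2 kg.
Tool frame: the origin (TCP) lies at the very end of the fingers, on their centre line; the grasp point (between the pads) lies 19 mm behind it; z points along the fingers, y is the line along which they close (so a half turn about z gives the same grasp; the last joint's range is limited). The gripper opens to 85 mm and grips with 20 to 120 N. Pads are 22 mm wide; open, the fingers measure 114 mm over their backs; the gripper's body (76 mm by 85 mm) begins 54 mm behind the grasp point. The pads swing forward as they close: fully open they stand 13 mm farther back than shut.
Start: joints at [-1.078, 0.385, 0.008, 0, -1.194, -0.259], TCP at [144.815, -607.97, 231.312] pointing down, gripper open.
Joint ranges: [-3.14, 3.14], [-1.21, 2.06], [-1.07, 1.41], [-3.16, 2.05], [-2.99, -0.16], [-3.1, 3.1]. Speed limits (rad/s): [2.79, 2.79, 3.14, 3.14, 3.14, 3.14].

## Interface

Orientations are given as a unit quaternion [x, y, z, w].
In Python, from bench import arm gives the robot as it stands.
- The arm moves only by the tool servo_tool, never from a script. Its argument "rows" is a list that holds one entry, the list of rows, each a list of 7 numbers: the finger opening in mm, from 0 to 85.4, then the shift along the tool's x, y, z in mm, then the turn, a rotation vector about the tool's x, y, z in rad. A call has 1 to 10 rows; each row is the pose to reach, as a shift and turn from the pose commanded when the call began, along the tool's axes at that moment; what a row does not reach only later rows make up. A row lasts 1/8 s, in which the tool goes at most 62.5 mm and 10.7 degrees, less where a joint would pass 70% of its speed; a pose out of reach is approached as far as the arm can. A call with a gripper value outside its range is refused whole. The fingers move at their own pace and stop on an object; the grip force is fixed at half the most. Time passes only in rows, so rows that repeat a pose let the fingers close. It gives the time, the measured TCP pose, the force, the opening and the grip force at its end, in the units of the state.
- arm.read_state(): the state, without advancing time (a new reading comes with each control period).
- arm.get_image(name): name is "side" or "top" or "wrist"; returns the picture (400x640x3 uint8, red, green, blue); there is no depth.
- arm.camera_params(name): a dict with "intrinsics" (3x3 intrinsics, pixels), "R" (3x3) and "t" (3): a world point X has camera coordinates R X + t. Camera axes: x right, y down, z forward; pixel columns grow to the right and rows downward; lengths in mm; the calibration is good to about 2 mm. A picture is of the moment at which its call begins: read the wrist's pose just before it. camera_params takes no time and is no camera call; for the wrist camera it gives the pose at the moment of the call.
- arm.job_done(): hands the job in; it is judged then, once.
The state is a dict: "clock": time; "joints": joint angles; "joint_vel": joint speeds; "joint_efforts": joint torques, N m; "position": TCP position; "ee_rot": TCP orientation; "contact_force": force on the tool from outside, world axes, zero at the start; "wrist_torque": the same for the moment, N m; "gripper_width": finger opening in mm; "grasp_force": force on a finger pad.
Only numpy, scipy, OpenCV 4.12 (cv2) and the standard library are available. Lean on these libraries where they do the work, as an engineer would, in place of code of your own. Each camera call takes 0.05 s, during which the arm holds its last target. There are 200 camera calls.

## Task

Stack the blue vial tray on the black-and-grey base so that its chamfered corners match those of the base and its skirt sits fully down around the raised deck, and let go of it. Then put the orange light-protection cover on the blue tray in the same way, chamfered corners matched and fully down. Lower each piece on rather than dropping it, and leave the green tray where it is.

Things in the scene. Friction and masses are not known exactly. Their poses are not given: they have to be found in the camera images.
- base: Fixed base: aluminium foot 90 x 140 x 4 mm; on it a black plate, 52 (x) x 108 (y) mm, its two +y corners chamfered 18 mm, shoulder 16 mm above the bench; on that a grey deck 12 mm tall, 41 x 97 mm at its foot, sloping to 29 x 85 at its top. Origin: bench level, centre of the plate; z up; y within 0.35 rad of world y. A tray fully down has its origin 16 mm above this origin.
- blue_tray: Blue tray, 12 white-capped vials fixed in it, 0.16 kg. 52 (x) x 108 (y) mm, its two +y corners chamfered 18 mm; flat upright flanks 34 mm tall, grip across the 52; deck on top like the base's, to 47 mm. Open below: hollow 45 x 101, 14 mm deep, 2 mm play on the deck below. Origin: underside centre, z up, y within 0.7 rad of world y. A cover fully down has its origin 34 mm above this one.
- cover: Orange flat-topped cover, 32 mm tall, 0.09 kg. 52 (x) x 108 (y) mm, its two +y corners chamfered 18 mm; flat upright flanks, grip across the 52. Open below: hollow 45 x 101 mm, 14 mm deep, goes over a tray's deck with 2 mm play, only with the chamfers matched. Origin: underside centre, z up, y within 0.7 rad of world y. Cover and trays start in any of three places on the bench.
- green_tray: Green tray of the same shape and size as the blue one, also with white-capped vials: a bystander, to be left where it is. Origin: underside centre, z up.
Mind the look-alikes: they are no part of the job. Several things look just like the blue_tray: the one meant starts farthest to the robot's right.

How it is judged (in metres and radians):
On the way:
1. the blue tray is fully down on the base, corners matched and released, with the cover not yet near it (horizontal distance between blue_tray and base below 0.01 m and z of blue_tray in the frame of base between 0.012 and 0.0195 m and angle between the y axis of blue_tray and the y axis of base, either way round below 0.175 rad and angle between blue_tray's own z axis and vertical below 0.1 rad and linear speed of blue_tray below 0.02 m/s and contact force between the fingers and blue_tray below 0.1 N and horizontal distance between cover and blue_tray above 0.08 m), for 0.2 s.
At the end, for the whole second after the job is handed in: Blue tray fully down on the base, cover fully down on the blue tray (each within 10 mm sideways, 3.5 mm above or 4 mm below its seated height, long axes within 10 degrees, tilt under 0.1 rad), both released and at rest; green tray within 30 mm of its start (horizontal distance between blue_tray and base below 0.01 m and z of blue_tray in the frame of base between 0.012 and 0.0195 m and angle between the y axis of blue_tray and the y axis of base, either way round below 0.175 rad and angle between each of blue_tray, cover's own z axis and vertical below 0.1 rad and linear speed of each of blue_tray, cover below 0.02 m/s and contact force between the fingers and blue_tray below 0.1 N and horizontal distance between cover and blue_tray below 0.01 m and z of cover in the frame of blue_tray between 0.03 and 0.0375 m and angle between the y axis of cover and the y axis of blue_tray, either way round below 0.175 rad and contact force between the fingers and cover below 0.1 N and distance of green_tray from where it was at the start of the episode below 0.03 m); the robot touches nothing.
It fails at once if the blue tray is dropped (falls free faster than 0.8 m/s, about 33 mm) (linear speed of blue_tray above 0.8 m/s and contact force between the fingers and blue_tray below 0.05 N).
It fails at once if the cover is dropped (falls free faster than 0.8 m/s, about 33 mm) (linear speed of cover above 0.8 m/s and contact force between the fingers and cover below 0.05 N).
It fails at once if the green tray is moved by more than 30 mm (distance of green_tray from where it was at the start of the episode above 0.03 m).
It also fails if it takes over 64 s, if anything falls off the work surface, if the arm or the gripper's body presses on something with over 40 N, if the wrist force passes 120 N, or if a joint passes its speed limit or range.

## Working session

There is one attempt and no reset: what is moved stays moved. The work goes in short steps, Python scripts to look and compute and a tool call to move; the robot and the scene stay as the last step left them, time stands still between calls to the robot, and variables do not carry over. Pictures are saved under pics/ and viewed, at most 10 in all, crops included, and the job is handed in when it is done.

Besides the shell and the picture viewer there is one more tool, called after "Emit:" in YAML: its name, and indented under it one key for each argument. servo_tool: Moves the arm, as the interface text tells. Its arguments: {"type":"object","properties":{"rows":{"type":"array"}},"required":["rows"]}

```bash
mkdir -p pics; python3 - <<'E'
from bench import arm
import cv2,numpy as np
for n in ["top","side"]:
    im=arm.get_image(n); cv2.imwrite(f"pics/{n}0.png",im[:,:,::-1])
    p=arm.camera_params(n); print(n,{k:np.round(v,3).tolist() for k,v in p.items()})
s=arm.read_state(); print(s["clock"],s["position"],s["ee_rot"],s["gripper_width"])
E
```

```text
top {'intrinsics': [[408.257, 0.0, 312.972], [0.0, 408.257, 201.993], [0.0, 0.0, 1.0]], 'R': [[0.005, -1.0, 0.007], [-0.986, -0.006, -0.169], [0.169, -0.006, -0.986]], 't': [7.947, 594.672, 840.761]}
side {'intrinsics': [[443.929, 0.0, 317.877], [0.0, 443.929, 197.237], [0.0, 0.0, 1.0]], 'R': [[-0.867, -0.498, 0.005], [-0.301, 0.515, -0.803], [0.397, -0.697, -0.596]], 't': [509.892, 225.632, 911.294]}
0.1 [ 144.69711363 -607.47874683  230.30709964] [-1.16556179e-01  9.93183599e-01  9.83275181e-04 -1.67626283e-04] 85.3423663016308
```

View pics/top0.png

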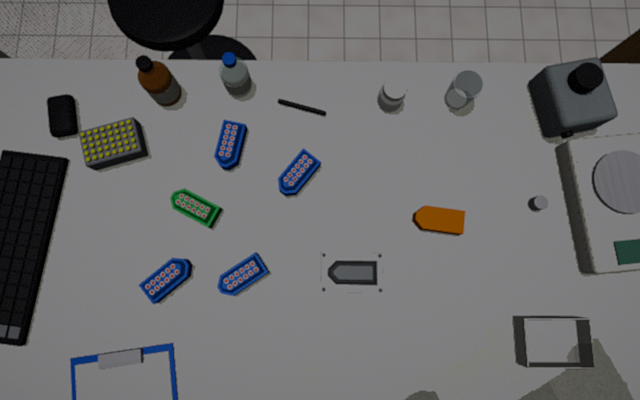

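View pics/side0.png

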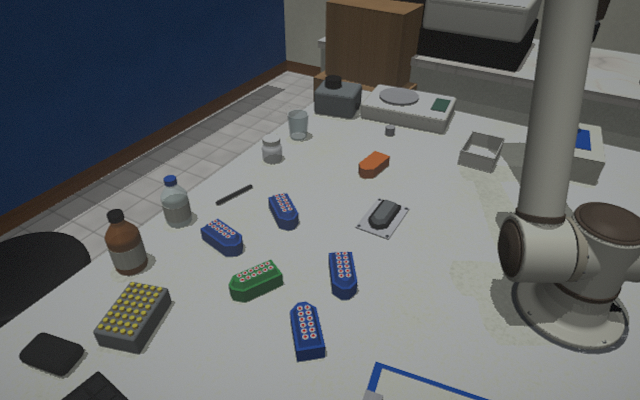

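Top view: the blue look-alikes are at (230,145), (299,172), (165,279) and (243,274). The yellow rack is at (112,142) and the green tray at (196,207). The image's right is world -y, so the rightmost blue one, (299,172), is the one meant. The cover is at (440,220) and the base at (353,272), its chamfers towards the left (+y).

```bash
cat > h.py <<'E'
from bench import arm
import cv2,numpy as np
from scipy.optimize import minimize
S=4
def outline(w=52,l=108,c=18):
    return np.array([[-w/2,-l/2],[w/2,-l/2],[w/2,l/2-c],[w/2-c,l/2],[-w/2+c,l/2],[-w/2,l/2-c]])
def solid(kind):
    o=outline(); d=outline(29,85,12)
    L={"cover":[(o,0),(o,32)],"blue":[(o,0),(o,34)],"base":[(o,4),(o,16),(d,28)]}[kind]
    return np.vstack([np.c_[a,np.full(len(a),z)] for a,z in L])
def project(P,cam):
    c=P@np.array(cam["R"]).T+np.array(cam["t"]); u=c@np.array(cam["intrinsics"]).T
    return u[:,:2]/u[:,2:]
def place(P,x,y,a,z=0):
    c,s=np.cos(a),np.sin(a); return P@np.array([[c,s,0],[-s,c,0],[0,0,1]])+[x,y,z]
def backproj(uv,cam,z):
    K,R,t=[np.array(cam[k],float) for k in("intrinsics","R","t")]
    d=R.T@np.linalg.solve(K,[*uv,1]); o=-R.T@t; return (o+d*(z-o[2])/d[2])[:2]
def colour(im,kind):
    h=cv2.cvtColor(im,cv2.COLOR_RGB2HSV); H,s,v=[h[...,i].astype(int) for i in range(3)]
    return {"blue":(H>105)&(H<130)&(s>120),"cover":(H>3)&(H<22)&(s>150),"base":(v<105)&(s<90)}[kind].astype(np.uint8)
def blob(m,uv,kind,maxarea=None):
    m=cv2.morphologyEx(m,cv2.MORPH_CLOSE,np.ones((3,3),np.uint8))
    n,lab,st,ce=cv2.connectedComponentsWithStats(m)
    ok=[i for i in range(1,n) if st[i,4]>40]
    i=min(ok,key=lambda i:np.hypot(*(ce[i]-uv)))
    b=(lab==i).astype(np.uint8); cs,_=cv2.findContours(b,cv2.RETR_EXTERNAL,cv2.CHAIN_APPROX_NONE)
    out=np.zeros_like(b); cv2.fillPoly(out,cs,1); return out
def hullmask(P,cam,shape,):
    q=cv2.convexHull(np.float32((project(P,cam)+.5)*S-.5)); m=np.zeros((shape[0]*S,shape[1]*S),np.uint8)
    cv2.fillConvexPoly(m,np.round(q*16).astype(np.int32),1,shift=4); return m
def fit(kind,views,x0,z=0):
    P=solid(kind); V=[(np.kron(m,np.ones((S,S),np.uint8)),c,m.shape) for m,c in views]
    def f(p):
        e=0
        for M,c,sh in V:
            h=hullmask(place(P,p[0],p[1],p[2]/100,z),c,sh); e+=1-(M&h).sum()/(M|h).sum()
        return e
    x=np.array([x0[0],x0[1],x0[2]*100])
    for st in(15,4):
        x=minimize(f,x,method="Nelder-Mead",options=dict(initial_simplex=np.vstack([x]+[x+st*e for e in np.eye(3)]),xatol=.1,fatol=1e-4)).x
    return x*[1,1,.01],f(x)/len(V)
def tomove(dxyz,dyaw=0):
    """world shift -> tool axes (x,y,z), yaw -> tool z turn"""
    from scipy.spatial.transform import Rotation as Ro
    R=Ro.from_quat(arm.read_state()["ee_rot"]); return R.inv().apply(dxyz),R.inv().apply([0,0,dyaw])
E
python3 - <<'E'
from h import *
im=arm.get_image("top"); im2=arm.get_image("side"); c=arm.camera_params("top"); c2=arm.camera_params("side")
vis=im.copy()
for k,uv,uv2,guesses in [("blue",(299,172),(283,211),(.7,-.6)),("cover",(440,220),(374,165),(0,)),("base",(353,272),(385,214),(0,))]:
    m=blob(colour(im,k),uv,k); m2=blob(colour(im2,k),uv2,k)
    for g in guesses:
        x0=[*backproj(uv,c,20),g]
        for V in([(m,c)],[(m,c),(m2,c2)]):
            r=fit(k,V,x0); print(k,m.sum(),m2.sum(),np.round(r[0],3),round(r[1],3))
cr=cv2.resize(vis[130:310,260:480],None,fx=3.6,fy=3.3,interpolation=cv2.INTER_CUBIC); cv2.imwrite("pics/crop1.png",cr[:600,:800,::-1])
E
```

```text
blue 1066 330 [665.001  49.171   0.908] 0.077
blue 1066 330 [664.424  47.822   0.883] 0.344
blue 1066 330 [665.767  48.457   0.902] 0.076
blue 1066 330 [664.101  47.957   0.89 ] 0.343
cover 1134 302 [ 5.62617e+02 -2.69990e+02 -1.19000e-01] 0.081
cover 1134 302 [ 5.62077e+02 -2.71020e+02 -1.19000e-01] 0.292
base 1127 644 [ 4.43535e+02 -7.53650e+01  2.00000e-03] 0.02
base 1127 644 [ 4.43106e+02 -7.56230e+01  4.00000e-03] 0.068
```

View pics/crop1.png

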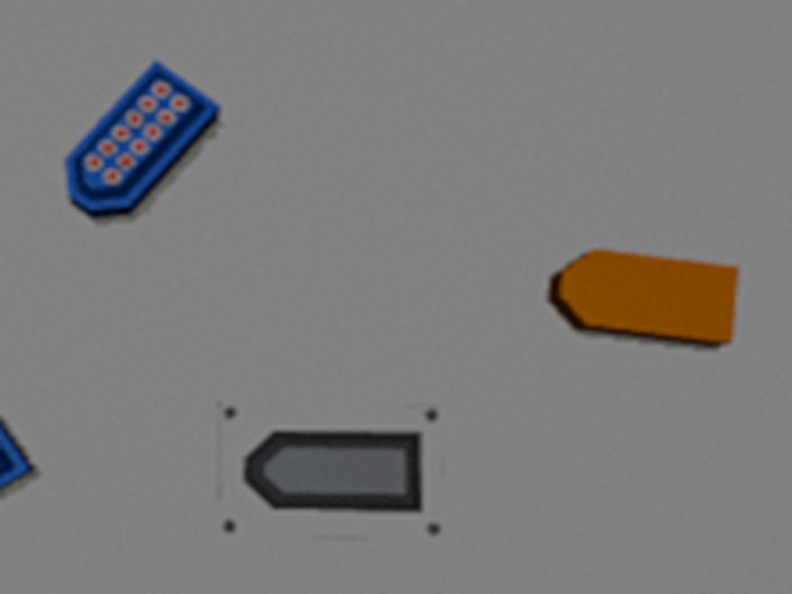

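The crop shows the chosen blue tray with its chamfered end at the lower left (towards -x, +y; yaw about 0.9). The cover and base chamfers point left (+y). Next I work out the move to a viewing pose over the blue tray.

```bash
cat >> h.py <<'E'
def goto(x,y,z,yaw):
    """shift/turn so that the tool points down at x,y,z with its y axis along -(object x) for object yaw"""
    from scipy.spatial.transform import Rotation as Ro
    s=arm.read_state(); R=Ro.from_quat(s["ee_rot"]); c,n=np.cos(yaw),np.sin(yaw)
    T=Ro.from_matrix(np.array([[n,-c,0],[-c,-n,0],[0,0,-1]]))
    d=R.inv().apply(np.array([x,y,z])-s["position"]); w=(R.inv()*T).as_rotvec()
    print("shift",np.round(d,1),"turn",np.round(w,3),"now",np.round(s["position"],1),round(s["clock"],2))
E
python3 - <<'E'
from h import *
c=arm.camera_params("wrist"); R=np.array(c["R"]); o=-R.T@np.array(c["t"])
from scipy.spatial.transform import Rotation as Ro
s=arm.read_state(); Rt=Ro.from_quat(s["ee_rot"])
print(Rt.inv().apply(o-s["position"]), Rt.inv().apply(R.T).round(2), Rt.inv().apply(R[2]), c["intrinsics"][0])
goto(665,48,230,.9)
E
```

```text
[  76.76430906   -0.69188168 -142.22287528] [[ 0.01  0.96 -0.29]
 [-1.   -0.01 -0.07]
 [-0.07  0.29  0.95]] [-3.02972907e-01  2.41504715e-04  9.52999139e-01] [293.28941629   0.         314.62131637]
shift [-658.   517.4    1.3] turn [ 1.000e-03  1.000e-03 -2.237e+00] now [ 144.7 -607.7  230.6] 0.2
```

Emit:
servo_tool:
  rows:
    - [[85,-658,517,30,0,0,-2.237],[85,-658,517,30,0,0,-2.237],[85,-658,517,30,0,0,-2.237],[85,-658,517,30,0,0,-2.237],[85,-658,517,30,0,0,-2.237],[85,-658,517,30,0,0,-2.237],[85,-658,517,30,0,0,-2.237],[85,-658,517,30,0,0,-2.237],[85,-658,517,30,0,0,-2.237],[85,-658,517,30,0,0,-2.237]]

```text
clock: 1.45
position: [534.1, -116.9, 209.0]
ee_rot: [0.871, -0.491, 0.0, -0.0]
contact_force: [1.1, -1.2, -0.2]
gripper_width: 84.9
grasp_force: 0.0
```

```bash
python3 -c "
from h import *
goto(665,48,150,.9)"
```

```text
shift [ -73.3 -197.4   59. ] turn [-0.    -0.    -0.355] now [ 534.1 -116.9  209. ] 1.45
```

Emit:
servo_tool:
  rows:
    - [[85,-73,-197,59,0,0,-0.355],[85,-73,-197,59,0,0,-0.355],[85,-73,-197,59,0,0,-0.355],[85,-73,-197,59,0,0,-0.355],[85,-73,-197,59,0,0,-0.355],[85,-73,-197,59,0,0,-0.355]]

```text
clock: 2.2
position: [664.5, 44.5, 149.7]
ee_rot: [0.943, -0.333, -0.0, 0.0]
contact_force: [-0.0, 0.2, -0.1]
gripper_width: 85.0
grasp_force: 0.0
```

```bash
python3 - <<'E'
from h import *
c=arm.camera_params("wrist"); im=arm.get_image("wrist"); np.save("w1.npy",im)
import pickle; pickle.dump(c,open("w1.pkl","wb"))
print(arm.read_state()["position"])
m=blob(colour(im,"blue"),project(np.array([[665,48,20.]]),c)[0],"blue")
for z in (0,):
    r=fit("blue",[(m,c)],[665,48,.9]); print(r)
v=im.copy()
cs,_=cv2.findContours(m,0,2); cv2.drawContours(v,cs,-1,(0,255,0),1)
q=cv2.convexHull(np.float32(project(place(solid("blue"),*r[0]),c))); cv2.polylines(v,[q.astype(int)],True,(255,255,0),1)
cv2.imwrite("pics/w1.png",v[:,:,::-1])
E
```

```text
[664.54067837  44.12412626 150.26287979]
(array([660.89037251,  49.8315068 ,   0.89311575]), np.float64(0.05376581200008024))
```

View pics/w1.png

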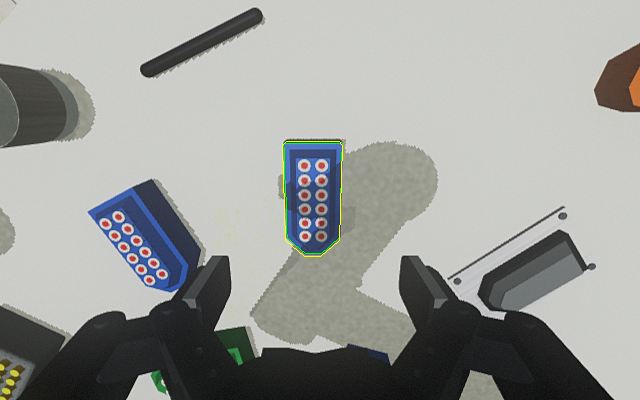

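The wrist view shows the chosen blue tray at (314,197), chamfers at the bottom and away from its neighbour at (150,235). I refine its fit with a looser mask.

```bash
python3 - <<'E'
from h import *
import h,pickle
im=np.load("w1.npy"); c=pickle.load(open("w1.pkl","rb"))
hs=cv2.cvtColor(im,cv2.COLOR_RGB2HSV)
for r in(136,138,140,142,144,146): print(r,hs[r,310],end=' ')
for r in(248,250,252,254,256,258): print(r,hs[r,314],end=' ')
print()
o=outline()
for s,v in((120,100),(120,0),(70,0),(45,0)):
    H=hs.astype(int); m=((H[...,0]>100)&(H[...,0]<135)&(H[...,1]>s)&(H[...,2]>v)).astype(np.uint8)
    m=blob(m,(314,197),"blue"); ys,xs=np.nonzero(m)
    h.solid=lambda k:np.vstack([np.c_[o,np.full(6,z)] for z in k])
    for k in((0,34),(34,)): print(s,v,m.sum(),ys.min(),ys.max(),k,fit(k,[(m,c)],[661,49,.89]))
goto(661,49.8,150,.893)
E
```

```text
136 [ 40   4 205] 138 [ 53   6 175] 140 [112  78  72] 142 [112 109 110] 144 [110 155 203] 146 [110 149 197] 248 [111 125 106] 250 [112 135 115] 252 [112 141 116] 254 [108  56 127] 256 [ 36  25 153] 258 [ 30  21 146] 
120 100 5908 142 253 (0, 34) (array([661.07733697,  49.68864151,   0.89337904]), np.float64(0.05380945699452788))
120 100 5908 142 253 (34,) (array([663.16138391,  47.96388723,   0.89375061]), np.float64(0.024313191067612316))
120 0 5909 142 253 (0, 34) (array([661.07733697,  49.68864151,   0.89337904]), np.float64(0.05364910100422937))
120 0 5909 142 253 (34,) (array([663.16138391,  47.96388723,   0.89375061]), np.float64(0.024148005905369585))
70 0 6149 140 253 (0, 34) (array([662.34643231,  48.64966508,   0.89525737]), np.float64(0.020810689534825788))
70 0 6149 140 253 (34,) (array([664.38652948,  46.9933149 ,   0.89516949]), np.float64(0.024044035365398786))
45 0 6200 140 254 (0, 34) (array([662.33762827,  48.61006342,   0.89469377]), np.float64(0.016116187859603004))
45 0 6200 140 254 (34,) (array([664.83229826,  46.64707066,   0.89569287]), np.float64(0.025771077453564994))
shift [-6.3 -2.2  0.3] turn [ 0.    -0.    -0.001] now [664.5  44.1 150.3] 2.25
```

```bash
sed -i 's/(H>105)&(H<130)&(s>120)/(H>100)\&(H<135)\&(s>45)/; s/(H<22)&(s>150)/(H<22)\&(s>90)/' h.py; python3 -c "
from h import *
goto(662.3,48.6,6,.895)"
```

```text
shift [ -4.6  -2.1 144.3] turn [ 0.    -0.    -0.003] now [664.5  44.1 150.3] 2.25
```

Emit:
servo_tool:
  rows:
    - [[85,-4.5,-2,40,0,0,0],[85,-4.5,-2,80,0,0,0],[85,-4.5,-2,105,0,0,0],[85,-4.5,-2,125,0,0,0],[85,-4.5,-2,138,0,0,0],[85,-4.5,-2,144,0,0,0],[85,-4.5,-2,144,0,0,0],[40,-4.5,-2,144,0,0,0],[40,-4.5,-2,144,0,0,0],[40,-4.5,-2,144,0,0,0]]

```text
clock: 3.5
position: [663.4, 49.5, 7.0]
ee_rot: [0.943, -0.332, 0.001, -0.0]
contact_force: [-0.8, 0.7, 2.5]
gripper_width: 50.7
grasp_force: 64.6
```

Emit:
servo_tool:
  rows:
    - [[40,0,0,0,0,0,0],[40,0,0,0,0,0,0],[40,0,0,0,0,0,0],[40,0,0,0,0,0,0]]

```text
clock: 4.0
position: [663.4, 49.5, 7.0]
ee_rot: [0.943, -0.332, 0.001, -0.0]
contact_force: [-0.4, 1.4, 5.3]
gripper_width: 51.1
grasp_force: 64.7
```

Emit:
servo_tool:
  rows:
    - [[40,0,0,-8,0,0,0],[40,0,0,-25,0,0,0],[40,0,0,-60,0,0,0],[40,0,0,-100,0,0,0],[40,0,0,-140,0,0,0],[40,0,0,-160,0,0,0],[40,0,0,-160,0,0,0]]

```text
clock: 4.88
position: [663.6, 49.4, 168.7]
ee_rot: [0.943, -0.332, 0.002, -0.001]
contact_force: [0.5, 0.6, -2.8]
gripper_width: 51.1
grasp_force: 64.0
```

```bash
python3 -c "
from h import *
goto(443,60,170,0)"
```

```text
shift [-178.4  130.1   -2.3] turn [-0.005 -0.001  0.893] now [663.6  49.4 168.7] 4.88
```

Emit:
servo_tool:
  rows:
    - [[40,-20,15,0,0,0,0.1],[40,-53,39,0,0,0,0.26],[40,-89,65,0,0,0,0.44],[40,-125,91,0,0,0,0.62],[40,-155,113,0,0,0,0.77],[40,-172,125,0,0,0,0.86],[40,-178,130,0,0,0,0.893],[40,-178,130,0,0,0,0.893],[40,-178,130,0,0,0,0.893]]

```text
clock: 6.0
position: [442.6, 59.5, 165.5]
ee_rot: [0.707, -0.707, -0.0, 0.0]
contact_force: [-0.0, -0.5, -1.3]
gripper_width: 51.1
grasp_force: 63.9
```

```bash
python3 - <<'E'
from h import *
import pickle
c=arm.camera_params("wrist"); im=arm.get_image("wrist"); np.save("w2.npy",im); pickle.dump(c,open("w2.pkl","wb"))
s=arm.read_state(); print(s["position"],s["ee_rot"],s["clock"])
uv=project(np.array([[443,-75,20.]]),c)[0]; print("base px",uv)
hs=cv2.cvtColor(im,cv2.COLOR_RGB2HSV).astype(int)
print(project(place(solid("base"),443,-75,0),c).round().tolist())
v=im.copy()
q=cv2.convexHull(np.float32(project(place(solid("base"),443.3,-75.5,0.003),c))); cv2.polylines(v,[q.astype(int)],True,(255,255,0),1)
cv2.imwrite("pics/w2.png",v[:,:,::-1])
E
```

```text
[442.75336217  59.54593811 165.54235108] [ 7.07166153e-01 -7.07047328e-01 -1.06062872e-04  3.10240920e-04] 6.05
base px [315.1543082   41.11388916]
[[345.0, -24.0], [285.0, -24.0], [288.0, 86.0], [307.0, 106.0], [323.0, 106.0], [342.0, 86.0], [346.0, -30.0], [284.0, -30.0], [287.0, 86.0], [307.0, 106.0], [324.0, 106.0], [343.0, 86.0], [333.0, -20.0], [297.0, -20.0], [299.0, 78.0], [312.0, 92.0], [318.0, 92.0], [332.0, 78.0]]
```

View pics/w2.png

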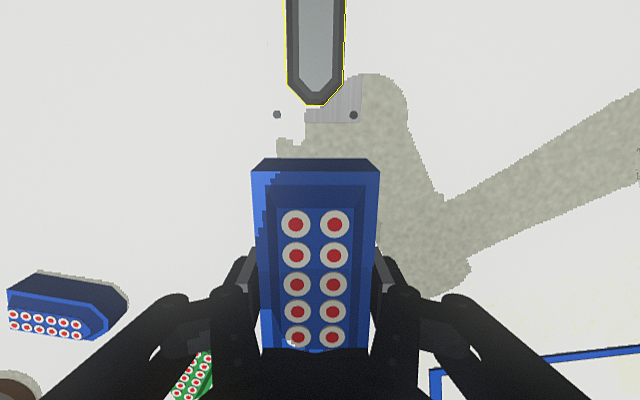

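The wrist view shows the base outline fitting (chamfer tip near (315,106)). The held tray's rear top edge runs from about (251,171) to (380,172), and its bottom edge is at row 158. I work out the in-hand offset from those.

```bash
python3 - <<'E'
from h import *
import pickle
im=np.load("w2.npy"); c=pickle.load(open("w2.pkl","rb"))
k=colour(im,"blue"); hs=cv2.cvtColor(im,cv2.COLOR_RGB2HSV).astype(int)
print([ (r,*hs[r,315]) for r in range(152,178,2)])
col=[np.nonzero(k[r,230:400])[0][[0,-1]]+230 for r in(158,160,172,180,200,230)]; print(col)
for z in(157,158.5,160):
    print(z,"bottom edge y",backproj((315,158),c,z),"top corners",backproj((251,171),c,z+34),backproj((380,171),c,z+34))
m=(k==1); 
b=(colour(im,"base")); print("base rows/cols at 60:",np.nonzero(b[60,250:400])[0][[0,-1]]+250,"at 20:",np.nonzero(b[20,250:400])[0][[0,-1]]+250, "tip", [np.nonzero(b[90:120,x])[0].max()+90 for x in(310,315,320)])
goto(443.3,-75.5,60,.003)
E
```

```text
[(152, np.int64(35), np.int64(18), np.int64(168)), (154, np.int64(36), np.int64(22), np.int64(165)), (156, np.int64(36), np.int64(23), np.int64(177)), (158, np.int64(109), np.int64(32), np.int64(110)), (160, np.int64(112), np.int64(94), np.int64(81)), (162, np.int64(113), np.int64(95), np.int64(83)), (164, np.int64(111), np.int64(102), np.int64(80)), (166, np.int64(115), np.int64(101), np.int64(83)), (168, np.int64(111), np.int64(98), np.int64(78)), (170, np.int64(115), np.int64(85), np.int64(69)), (172, np.int64(112), np.int64(148), np.int64(138)), (174, np.int64(111), np.int64(158), np.int64(129)), (176, np.int64(111), np.int64(156), np.int64(131))]
[array([264, 280]), array([263, 367]), array([250, 379]), array([251, 379]), array([252, 377]), array([254, 375])]
157 bottom edge y [443.32624552   5.67086111] top corners [469.25615957   5.49437253] [417.1204779    5.46815358]
158.5 bottom edge y [443.32952207   5.43033801] top corners [468.92725104   5.18607318] [417.46139197   5.16019109]
160 bottom edge y [443.33279863   5.18981491] top corners [468.59834251   4.87777383] [417.80230605   4.85222859]
base rows/cols at 60: [288 343] at 20: [286 345] tip [np.int64(104), np.int64(104), np.int64(104)]
shift [135.   -0.6 105.6] turn [ 0.001 -0.    -0.003] now [442.8  59.5 165.5] 6.05
```

Emit:
servo_tool:
  rows:
    - [[40,15,0,10,0,0,0],[40,45,0,30,0,0,0],[40,80,-0.5,55,0,0,0],[40,110,-0.5,80,0,0,0],[40,128,-0.5,95,0,0,0],[40,135,-0.5,103,0,0,-0.003],[40,135,-0.5,105,0,0,-0.003],[40,135,-0.5,105,0,0,-0.003],[40,135,-0.5,105,0,0,-0.003]]

```text
clock: 7.18
position: [443.6, -74.8, 61.5]
ee_rot: [0.709, -0.706, 0.0, -0.001]
contact_force: [0.4, -0.0, -1.2]
gripper_width: 50.9
grasp_force: 63.9
```

```bash
python3 -c "
from h import *
goto(442.9,-75.6,24,.003)"
```

```text
shift [ 0.8  0.7 37.5] turn [-0.002  0.     0.001] now [443.6 -74.8  61.5] 7.17
```

Emit:
servo_tool:
  rows:
    - [[40,0.8,0.7,8,0,0,0],[40,0.8,0.7,14,0,0,0],[40,0.8,0.7,19,0,0,0],[40,0.8,0.7,23,0,0,0],[40,0.8,0.7,27,0,0,0],[40,0.8,0.7,30,0,0,0],[40,0.8,0.7,32,0,0,0],[40,0.8,0.7,33,0,0,0]]

```text
clock: 8.18
position: [442.3, -76.2, 27.8]
ee_rot: [0.708, -0.706, -0.0, 0.0]
contact_force: [1.0, -0.4, -1.9]
gripper_width: 50.6
grasp_force: 63.9
```

No contact yet, so I lower the rest of the way.

Emit:
servo_tool:
  rows:
    - [[40,0,0,1,0,0,0],[40,0,0,2,0,0,0],[40,0,0,3,0,0,0],[40,0,0,3.5,0,0,0],[40,0,0,3.5,0,0,0]]

```text
clock: 8.8
position: [442.3, -76.2, 24.4]
ee_rot: [0.708, -0.706, -0.0, 0.0]
contact_force: [-0.8, -0.2, -1.6]
gripper_width: 50.8
grasp_force: 63.9
```

Emit:
servo_tool:
  rows:
    - [[40,0,0,0.5,0,0,0],[40,0,0,1,0,0,0],[40,0,0,1.5,0,0,0],[40,0,0,1.5,0,0,0]]

```text
clock: 9.3
position: [442.3, -76.2, 23.0]
ee_rot: [0.708, -0.706, -0.0, 0.0]
contact_force: [-0.1, 0.6, -0.1]
gripper_width: 50.8
grasp_force: 64.0
```

Emit:
servo_tool:
  rows:
    - [[40,0,0,0.5,0,0,0],[40,0,0,0.8,0,0,0],[40,0,0,0.8,0,0,0]]

```text
clock: 9.68
position: [442.3, -76.2, 22.9]
ee_rot: [0.708, -0.706, 0.0, -0.0]
contact_force: [-4.1, 0.9, 7.7]
gripper_width: 50.7
grasp_force: 65.3
```

Seated, with 7.7 N of contact. I release and rise.

Emit:
servo_tool:
  rows:
    - [[60,0,0,0,0,0,0],[85,0,0,0,0,0,0],[85,0,0,0,0,0,0],[85,0,0,0,0,0,0],[85,0,0,-5,0,0,0],[85,0,0,-25,0,0,0],[85,0,0,-65,0,0,0],[85,0,0,-110,0,0,0],[85,0,0,-130,0,0,0],[85,0,0,-130,0,0,0]]

```text
clock: 10.92
position: [443.3, -76.1, 153.9]
ee_rot: [0.708, -0.706, 0.001, -0.002]
contact_force: [0.6, 0.4, -0.3]
gripper_width: 84.7
grasp_force: 0.0
```

```bash
python3 - <<'E'
from h import *
c=arm.camera_params("wrist"); im=arm.get_image("wrist")
m=blob(colour(im,"blue"),project(np.array([[443,-75,40.]]),c)[0],"blue")
r=fit("blue",[(m,c)],[443,-75.5,0],z=16); print(r)
m0=im.copy(); q=cv2.convexHull(np.float32(project(place(solid("blue"),*r[0],16),c))); cv2.polylines(m0,[q.astype(int)],True,(255,255,0),1)
cv2.imwrite("pics/w3.png",m0[:,:,::-1])
goto(562.3,-270.5,150,-.119)
E
```

```text
(array([ 4.42808700e+02, -7.67566737e+01,  2.63581777e-03]), np.float64(0.0142038262630646))
shift [ 194.7 -119.5    2.5] turn [-0.001  0.001  0.122] now [442.2 -76.2 152.5] 10.97
```

View pics/w3.png

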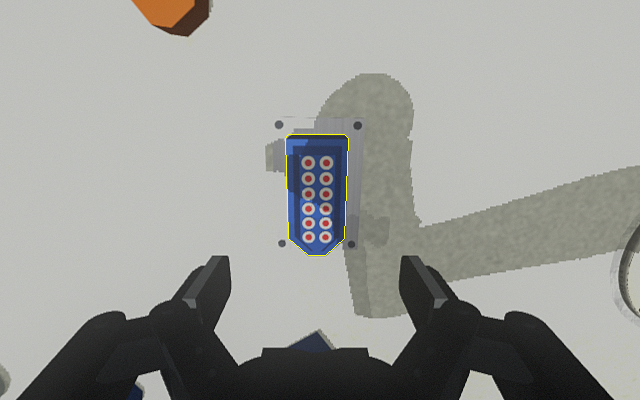

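The blue tray sits on the base, outline (286–349, 135–255), chamfers matched (yaw 0.003), and seated height is confirmed by the fit and the contact. Next is the cover.

Emit:
servo_tool:
  rows:
    - [[85,195,-120,2,0,0,0.122],[85,195,-120,2,0,0,0.122],[85,195,-120,2,0,0,0.122],[85,195,-120,2,0,0,0.122],[85,195,-120,2,0,0,0.122],[85,195,-120,2,0,0,0.122]]

```text
clock: 11.72
position: [561.7, -270.4, 148.2]
ee_rot: [-0.664, 0.748, 0.002, -0.001]
contact_force: [-0.3, -0.5, 0.4]
gripper_width: 84.8
grasp_force: 0.0
```

```bash
python3 - <<'E'
from h import *
c=arm.camera_params("wrist"); im=arm.get_image("wrist")
m=blob(colour(im,"cover"),project(np.array([[562,-270,20.]]),c)[0],"cover")
r=fit("cover",[(m,c)],[562,-270,-.12]); print(r)
v=im.copy(); q=cv2.convexHull(np.float32(project(place(solid("cover"),*r[0]),c))); cv2.polylines(v,[q.astype(int)],True,(0,255,255),1)
cv2.imwrite("pics/w4.png",v[:,:,::-1])
x,y,a=r[0]; goto(x,y,6,a)
E
```

```text
(array([ 5.61267889e+02, -2.69787341e+02, -1.33737193e-01]), np.float64(0.018124195305536328))
shift [-1.000e-01  2.000e-01  1.429e+02] turn [0.003 0.001 0.015] now [ 561.8 -270.   148.9] 11.78
```

View pics/w4.png

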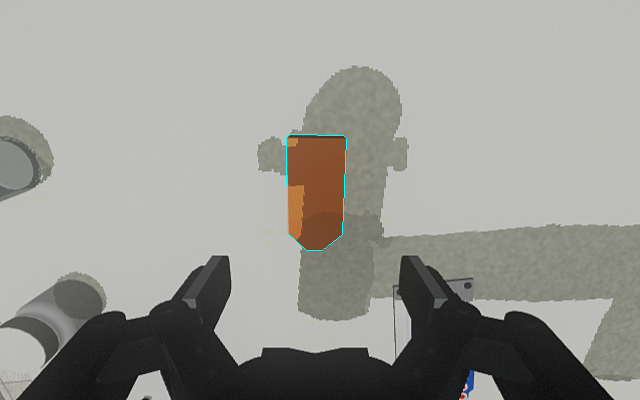

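The cover's fitted outline is at (287–346, 135–251), centred under the gripper with its chamfers at the bottom (+y). I grasp it.

Emit:
servo_tool:
  rows:
    - [[85,0,0,40,0,0,0.015],[85,0,0,80,0,0,0.015],[85,0,0,105,0,0,0.015],[85,0,0,125,0,0,0.015],[85,0,0,137,0,0,0.015],[85,0,0,142,0,0,0.015],[85,0,0,142,0,0,0.015],[40,0,0,142,0,0,0.015],[40,0,0,142,0,0,0.015],[40,0,0,142,0,0,0.015]]

```text
clock: 13.02
position: [563.6, -271.1, 9.2]
ee_rot: [-0.658, 0.753, -0.001, 0.001]
contact_force: [0.2, 0.4, 3.7]
gripper_width: 51.0
grasp_force: 64.3
```

Emit:
servo_tool:
  rows:
    - [[40,0,0,0,0,0,0],[40,0,0,0,0,0,0],[40,0,0,0,0,0,0]]

```text
clock: 13.4
position: [563.6, -271.1, 9.1]
ee_rot: [-0.658, 0.753, -0.001, 0.0]
contact_force: [0.2, 1.4, 6.2]
gripper_width: 50.9
grasp_force: 64.5
```

Emit:
servo_tool:
  rows:
    - [[40,0,0,-8,0,0,0],[40,0,0,-25,0,0,0],[40,0,0,-60,0,0,0],[40,0,0,-100,0,0,0],[40,0,0,-140,0,0,0],[40,0,0,-160,0,0,0],[40,0,0,-160,0,0,0]]

```text
clock: 14.28
position: [563.8, -271.1, 170.9]
ee_rot: [-0.658, 0.753, -0.002, 0.001]
contact_force: [-0.4, -0.4, -0.9]
gripper_width: 50.7
grasp_force: 63.9
```

```bash
python3 -c "
from h import *
goto(443,60,172,0.003)"
```

```text
shift [-312.   163.9   -2.1] turn [-0.005 -0.001 -0.137] now [ 563.8 -271.1  170.9] 14.28
```

Emit:
servo_tool:
  rows:
    - [[40,-20,10,0,0,0,0],[40,-60,32,0,0,0,-0.03],[40,-110,58,0,0,0,-0.06],[40,-165,87,0,0,0,-0.09],[40,-220,116,0,0,0,-0.11],[40,-265,139,0,0,0,-0.13],[40,-297,156,0,0,0,-0.137],[40,-312,164,0,0,0,-0.137],[40,-312,164,0,0,0,-0.137],[40,-312,164,0,0,0,-0.137]]

```text
clock: 15.52
position: [441.7, 59.8, 167.6]
ee_rot: [0.708, -0.706, -0.0, 0.001]
contact_force: [-0.3, -0.7, -1.4]
gripper_width: 50.7
grasp_force: 63.9
```

```bash
python3 - <<'E'
from h import *
c=arm.camera_params("wrist"); im=arm.get_image("wrist")
s=arm.read_state(); p=s["position"]; print(p,s["ee_rot"].round(4) if hasattr(s["ee_rot"],"round") else s["ee_rot"])
v=im.copy(); P=solid("cover")
for dz in(7,8,9):
  b=colour(im,"cover"); print(dz,project(place(P,p[0],p[1],.003,p[2]-dz),c).round(1)[[0,1,6,7]].tolist())
for r in range(140,240,12):
    n=np.nonzero(b[r,200:430])[0]; print(r,(n[[0,-1]]+200) if len(n) else None)
print([ (x,np.nonzero(b[:,x])[0].min()) for x in(262,280,300,320,340,360)])
for q in(place(P,p[0],p[1],.003,p[2]-8),place(solid("blue"),442.8,-76.3,.003,16)):
    h=cv2.convexHull(np.float32(project(q,c))); cv2.polylines(v,[h.astype(int)],True,(255,0,255),1)
cv2.imwrite("pics/w5.png",v[:,:,::-1])
goto(442.8,-76.3,95,.003)
E
```

```text
[441.87623178  59.61325348 167.64314091] [ 7.079e-01 -7.064e-01 -2.000e-04  6.000e-04]
7 [[367.1, 157.9], [265.0, 157.9], [380.6, 170.4], [252.4, 170.5]]
8 [[366.7, 157.5], [265.3, 157.6], [380.1, 169.9], [252.9, 170.0]]
9 [[366.4, 157.2], [265.6, 157.3], [379.6, 169.5], [253.3, 169.5]]
140 None
152 None
164 [260 370]
176 [253 377]
188 [254 376]
200 [254 375]
212 [255 374]
224 [256 374]
236 [257 373]
[(262, np.int64(162)), (280, np.int64(159)), (300, np.int64(159)), (320, np.int64(159)), (340, np.int64(159)), (360, np.int64(159))]
shift [135.9  -0.7  72.7] turn [ 0.001 -0.    -0.001] now [441.9  59.6 167.6] 15.57
```

View pics/w5.png

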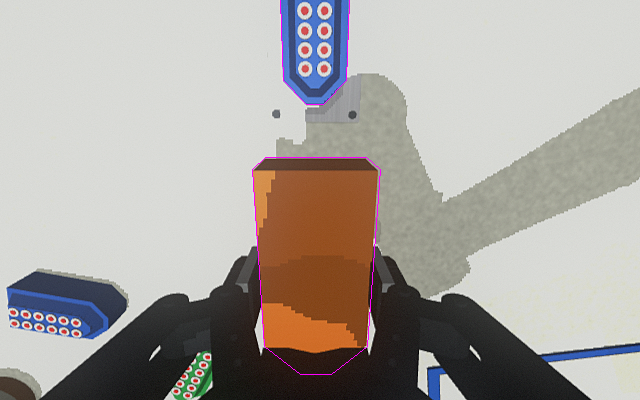

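The cover is centred in the gripper (rear edge at rows 159–171, columns 253–378) and the seated blue tray's outline still fits at the top. I move it over the tray.

Emit:
servo_tool:
  rows:
    - [[40,15,0,5,0,0,0],[40,45,0,20,0,0,0],[40,80,-0.4,40,0,0,0],[40,110,-0.4,57,0,0,0],[40,128,-0.4,68,0,0,0],[40,136,-0.4,72,0,0,0],[40,136.4,-0.4,73,0,0,0],[40,136.4,-0.4,73,0,0,0],[40,136.4,-0.4,73,0,0,0]]

```text
clock: 16.7
position: [443.2, -75.6, 95.6]
ee_rot: [0.709, -0.706, 0.0, -0.0]
contact_force: [0.6, 0.5, -1.5]
gripper_width: 50.6
grasp_force: 63.9
```

```bash
python3 -c "
from h import *
goto(442.3,-76.8,58.5,.003)"
```

```text
shift [ 1.2  1.  37.1] turn [-0.001  0.     0.001] now [443.2 -75.6  95.6] 16.7
```

Emit:
servo_tool:
  rows:
    - [[40,0.8,0.7,8,0,0,0],[40,0.8,0.7,14,0,0,0],[40,0.8,0.7,19,0,0,0],[40,0.8,0.7,23,0,0,0],[40,0.8,0.7,27,0,0,0],[40,0.8,0.7,30,0,0,0],[40,0.8,0.7,32,0,0,0],[40,0.8,0.7,33,0,0,0]]

```text
clock: 17.7
position: [442.2, -77.0, 62.0]
ee_rot: [0.708, -0.706, 0.0, 0.0]
contact_force: [-0.2, 0.5, -0.3]
gripper_width: 50.7
grasp_force: 63.9
```

Emit:
servo_tool:
  rows:
    - [[40,0,0,1,0,0,0],[40,0,0,2,0,0,0],[40,0,0,2,0,0,0]]

```text
clock: 18.08
position: [442.1, -77.0, 60.1]
ee_rot: [0.708, -0.706, -0.0, 0.0]
contact_force: [-0.9, -1.6, -0.7]
gripper_width: 50.8
grasp_force: 63.9
```

Emit:
servo_tool:
  rows:
    - [[40,0,0,0.5,0,0,0],[40,0,0,1,0,0,0],[40,0,0,1.3,0,0,0],[40,0,0,1.3,0,0,0]]

```text
clock: 18.58
position: [442.2, -76.9, 59.1]
ee_rot: [0.708, -0.706, 0.0, -0.0]
contact_force: [-2.3, 0.6, 3.4]
gripper_width: 50.9
grasp_force: 64.4
```

Emit:
servo_tool:
  rows:
    - [[40,0,0,0.4,0,0,0],[40,0,0,0.4,0,0,0],[60,0,0,0,0,0,0],[85,0,0,0,0,0,0],[85,0,0,0,0,0,0],[85,0,0,0,0,0,0],[85,0,0,-5,0,0,0],[85,0,0,-30,0,0,0],[85,0,0,-75,0,0,0],[85,0,0,-115,0,0,0]]

```text
clock: 19.82
position: [442.2, -77.0, 175.6]
ee_rot: [0.708, -0.706, 0.0, -0.0]
contact_force: [0.6, 0.0, 0.6]
gripper_width: 85.1
grasp_force: 0.0
```

Emit:
servo_tool:
  rows:
    - [[85,0,0,0,0,0,0],[85,0,0,0,0,0,0],[85,0,0,0,0,0,0]]

```text
clock: 20.2
position: [441.3, -77.1, 172.7]
ee_rot: [0.708, -0.706, -0.001, 0.001]
contact_force: [-0.9, -0.4, 0.6]
gripper_width: 84.7
grasp_force: 0.0
```

```bash
python3 - <<'E'
from h import *
c=arm.camera_params("wrist"); im=arm.get_image("wrist")
m=blob(colour(im,"cover"),project(np.array([[443,-76,66.]]),c)[0],"cover")
for z in(46,50,54,58): print(z,fit("cover",[(m,c)],[443,-76,0],z=z))
v=im.copy()
for k,z in(("cover",50),("blue",16)):
    q=cv2.convexHull(np.float32(project(place(solid(k),442.8,-76.3,.003,z),c))); cv2.polylines(v,[q.astype(int)],True,(0,255,255),1)
c2=arm.camera_params("side"); s=arm.get_image("side")
u=project(np.array([[443,-76,40.]]),c2)[0].astype(int); s=cv2.resize(s[u[1]-50:u[1]+50,u[0]-60:u[0]+60],(480,400),interpolation=cv2.INTER_CUBIC)
v=np.hstack([cv2.resize(v[80:300,230:406],(320,400)),s]); cv2.imwrite("pics/fin.png",v[:,:,::-1])
E
```

```text
46 (array([ 4.43064897e+02, -7.53147964e+01,  2.58492722e-03]), np.float64(0.013928841786525314))
50 (array([ 4.43067385e+02, -7.61171968e+01,  1.04602232e-03]), np.float64(0.01927447949813621))
54 (array([ 4.43099241e+02, -7.62200187e+01,  5.75246547e-04]), np.float64(0.04615779881333748))
58 (array([ 4.42566778e+02, -7.65981841e+01,  8.44974602e-03]), np.float64(0.07667081131488962))
```

View pics/fin.png

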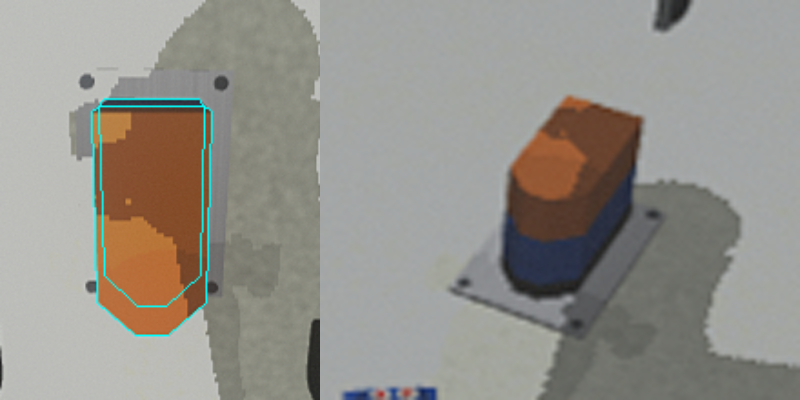

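The pictures show the cover flush on the blue tray and the tray flush on the base, with the chamfers aligned. The fits put the cover at seated height and the gripper is clear above the stack.

```bash
python3 -c "
from bench import arm
print(arm.job_done())"
```

```text
the job is handed in; nothing more can be done
None
```

The blue tray is seated on the base and the orange cover on the tray, chamfers matched and both released, with the green tray untouched; I handed the job in at about 20 s without getting a verdict back, and the one loose end is that the tray I took (farthest to the robot's right) lay about 0.9 rad from world y rather than the stated 0.7.

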